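# Unhook a drained slide rack past its sprung keeper and set it in the staining dish

### The job

The slide rack has drained: take it off the stand's safety hook and lower it, level and right way up, into the green staining dish so that it stands fully down on the dish floor. The hook is closed by a red sprung keeper: lift the bar of the rack's bail off its seat and push the keeper open outward with the bar itself, never with the gripper. Carry the rack without tipping the slides, lower it rather than drop it, leave the dish about where it is and do not disturb the other things.

Things in the scene. Friction and masses are not known exactly. Their poses are not given: they have to be found in the camera images.
- stand: Fixed drain stand: aluminium drip tray (x -65 to +85, y -75 to +75 mm, 17 mm high), steel post 16 mm thick at x +62 mm, and at its top a steel plate hook 12 mm thick in y whose mouth faces the stand's -x (roughly the robot). Origin on the work surface, straight below the hook's seat; z up, y along the hanging bar. Nothing on it is higher than 178 mm.
- hook_seat (a point): Where the centre of the rack's bar lies as it hangs in the hook's saddle: stand x 0, y 0, z 140 mm. Axes as the stand's. Above it a horizontal upper arm (underside at z 166.5, top 176.5 mm) runs from the post to x -25 mm and keeps the bar from being lifted straight out; behind the saddle is the hook's back, so the bar leaves only through the mouth, toward the stand's -x.
- hook_tip (a point): Top of the hook's upturned tip: stand x -20, y 0, z 148.5 mm; the tip's front is at x -25 mm. The mouth between tip and upper arm is 18 mm high and is closed by the red keeper. The bar (radius 3.5 mm) must pass over the tip, so its centre must be 12 to 23 mm above the seat there.
- keeper (a joint): Angle of the red sprung keeper flap, 12 mm wide, 3 mm thick, that closes the hook's mouth. 0 = shut (hanging), positive = swung outward and up, toward the stand's -x, to at most 1.4 rad; it also yields 0.8 rad inward. Spring 0.04 N m/rad to 0: pushing the bar out takes about 3 N and swings it 0.8 to 1.1 rad; it snaps shut behind the bar when the bar's centre is past about x -48 mm of the stand.
- keeper_pivot (a point): The keeper's pivot pin at the front of the upper arm: stand x -20, y 0, z 171.5 mm. The keeper hangs 21.5 mm down from it, to just above the hook's tip.
- rack_foot (a point): Centre of the rack's underside. The white plastic slide rack (glass slides stand in it; 0.15 to 0.3 kg in all) is 85 x 123 mm (x, y, over the bail's legs) and 32 mm high, with a bail of 7 mm steel wire above it to z 121 mm; legs at y +-58 mm. z up, y along the bail; symmetric under a half turn about z. It hangs at the start parallel to the stand, this point 35 mm above the surface.
- rack_bar (a point): Centre of the bar that lies in the hook: the bottom of a 26 mm wide dip in the middle of the bail, 105 mm straight above the rack's underside. It runs along the rack's y. Axes as the rack's.
- rack_grip_a (a point): Centre of one black grip sleeve on the bail: a block 12 (x) x 32 (y) x 14 mm (z), at rack x 0, y +36, z 117 mm, that is 12 mm higher than the bar. Grip it from above across its 12 mm (fingers closing along the rack's x).
- rack_grip_b (a point): Centre of the other, equal sleeve, at rack x 0, y -36, z 117 mm.
- dish: Green plastic staining dish, open at the top, loose, 0.45 kg. Over the rim 112 x 150 mm (x, y), with a small tab at either y end; 58 mm high; inside 96 x 134 mm, so the rack has about 5 mm to spare on every side with its long (y) side along the dish's long (y) side, either way round. Floor 4 mm thick. Origin: centre of the underside, z up.
- dish_floor (a point): Centre of the dish's inner floor, 4 mm above its underside; axes as the dish's. With the rack fully down, the rack's underside is here, its bar 105 mm and its sleeves 117 mm above.
- slide_case: Navy blue slide box, 110 x 178 x 38 mm, shut; bystander behind the work. Origin: centre of its underside.
- bench_timer: White laboratory timer with display and buttons, 51 x 66 x 61 mm; bystander. Origin: centre of its underside.
- rinse_beaker: Clear beaker, 60 x 55 x 70 mm; bystander. Origin: centre of its underside.
- tweezers: Steel forceps, 16 x 126 x 9 mm, lying on a flat stack of white wipes near the front edge; bystander. Origin: centre of its underside.

How it is judged (in metres and radians):
On the way, in this order (a step that is already met when the one before it is completed fails the run):
1. the bar of the rack presses the keeper open, outward (more than 0.5 rad) (value of joint keeper above 0.5 rad and contact force between rack and keeper above 0.2 N).
2. the rack is off the hook (its bar more than 50 mm from the seat) and the keeper has sprung shut (distance between rack_bar and hook_seat above 0.05 m and value of joint keeper between -0.2 and 0.2 rad), for 0.1 s.
At the end, for the whole second after the job is handed in: The rack stands upright (within 0.06 rad) on the floor of the dish, its underside within 4 mm of the floor and centred within 12 mm, at rest; the dish stands flat within 40 mm of where it was; the keeper is shut (within 0.2 rad) (z of rack_foot in the frame of dish_floor between -0.004 and 0.004 m and horizontal distance between rack_foot and dish_floor below 0.012 m and angle between rack_foot's own z axis and vertical below 0.06 rad and angle between dish's own z axis and vertical below 0.05 rad and distance of dish from where it was at the start of the episode below 0.04 m and linear speed of rack below 0.02 m/s and value of joint keeper between -0.2 and 0.2 rad); the robot touches nothing.
It fails at once if the gripper or arm pushes the keeper (more than 1 N) (contact force between any of the fingers, the arm and keeper above 1 N).
It fails at once if the rack tips so far that slides would fall out (0.6 rad) (angle between rack_foot's own z axis and vertical above 0.6 rad).
It fails at once if the rack is dropped into the dish (it moves faster than 0.45 m/s with its underside below the rim) (horizontal distance between rack_foot and dish_floor below 0.03 m and z of rack_foot in the frame of dish_floor below 0.054 m and linear speed of rack above 0.45 m/s).
It fails at once if another thing on the cabinet is moved by more than 20 mm (distance of any of slide_case, bench_timer, rinse_beaker, tweezers from where it was at the start of the episode above 0.02 m).
It also fails if it takes over 48 s, if anything falls off the work surface, if the arm or the gripper's body presses on something with over 40 N, if the wrist force passes 120 N, or if a joint passes its speed limit or range.

### The arm

A 7-joint arm with a two-finger parallel gripper is mounted at the origin on a cart in front of the work surface, level with it; the furniture and walls round the work are solid. World frame = base frame: x ahead of the robot, y to its left, z up, the work surface at z = 0. Lengths are in m, angles in degrees, forces in N, time in s.
With the tool pointing down it reaches from about 0.375 to 0.925 m from the base axis. Payload 3.1 kg.
Tool frame: the origin (TCP) lies midway between the tips of the shut fingers; the grasp point (between the pads) lies 19 mm behind it; z points along the fingers, y is the direction in which the jaws open and shut (so a half turn about z gives the same grasp; the last joint's range is limited). The gripper opens to 85 mm and grips with 20 to 120 N. Pads are 22 mm wide; open, the fingers measure 114 mm over their backs; the gripper's body (76 mm by 85 mm) begins 54 mm behind the grasp point. The pads swing forward as they close: fully open they stand 13 mm farther back than shut.
Start: joints at [-70.978, 21.939, 2.515, 91.553, -1.026, 66.532, -2.859], TCP at [0.271, 0.591, 0.231] pointing down, gripper open.
Joint ranges: [-149.38, 149.38], [-23.57, 123.04], [-84.95, 90], [0, 143.3], [-89.99, 269.99], [3.08, 112.72], [-163.45, 163.45]. Speed limits (degrees/s): [159.86, 159.86, 180, 180, 180, 180, 180].

### API

Orientations are given as a 3x3 rotation matrix whose columns are the frame's x, y, z axes.
In Python, from cell import * gives the robot as it stands. The module is installed in compiled form; this text tells all that it offers.
- The arm moves only by the tool move_arm, never from a script. Its argument "series" is text: rows parted by semicolons, each of 7 numbers parted by spaces: the opening, from 0 (shut) to 1 (fully open), then the shift along the tool's x, y, z each as a share of 25 cm, from -1 to 1, then the turn, a rotation vector about the tool's x, y, z each as a share of 90 degrees, from -1 to 1. In form: gripper x y z wx wy wz; .... A call has 1 to 5 rows; each row is the pose to reach, as a shift and turn from the pose commanded when the call began, along the tool's axes at that moment; what a row does not reach only later rows make up. A row lasts 1/10 s, in which the tool goes at most 50 mm and 8.59 degrees, less where a joint would pass 70% of its speed; a pose out of reach is approached as far as the arm can. A call with a number of a shift or a turn outside -1 to 1 is refused whole. A call with a gripper value outside its range is refused whole. The fingers move at their own pace and stop on an object; "grip_force" is the grip in N (left out, the last holds). Time passes only in rows, so rows that repeat a pose let the fingers close. It gives the time, the measured TCP pose, the force and the opening at its end, in the units of the state.
- get_state(): the state, without advancing time (a new reading comes with each control period).
- read_camera(name): name is "scene" or "top" or "wrist"; returns (picture, depth): 480x640x3 uint8, red, green, blue; 480x640 float32, m along the optical axis (not along the pixel's ray), 0 where there is no reading.
- get_calibration(name): a dict with "intrinsics" (3x3 intrinsics, pixels), "cam_to_world" (4x4, takes a point from camera to world coordinates). Camera axes: x right, y up, looking along -z (the intrinsics and any distortion apply to the point x, -y, -z); pixel columns grow to the right and rows downward; lengths in m; the calibration is good to about 2 mm. A picture is of the moment at which its call begins: read the wrist's pose just before it. get_calibration takes no time and is no camera call; for the wrist camera it gives the pose at the moment of the call.
- job_done(): hands the job in, once; it reports no verdict.
The state is a dict: "clock": time; "joint_pos": joint angles; "qd": joint speeds; "tau": joint torques, N m; "tcp_pos": TCP position; "orientation": TCP orientation; "force": force on the tool from outside, world axes, zero at the start; "moment": the same for the moment, N m; "width": finger opening in m.
Only numpy, scipy, OpenCV 4.12 (cv2) and the standard library are available. Lean on these libraries where they do the work, as an engineer would, in place of code of your own. Each camera call takes 0.05 s, during which the arm holds its last target.

## Working session

There is one attempt and no reset: what is moved stays moved. The work goes in short steps, Python scripts to look and compute and a tool call to move; the robot and the scene stay as the last step left them, time stands still between calls to the robot, and variables do not carry over. Pictures are saved under pics/ and viewed, and the job is handed in when it is done.

Besides the shell and the picture viewer there is one more tool, called after "Request:" by a JSON object that holds its "method" and its "body". move_arm: Moves the arm, as the interface text tells. Shift numbers are shares of 25 cm and turn numbers shares of 90 degrees, none past 1 either way. Its arguments: {"type":"object","properties":{"series":{"type":"string"},"grip_force":{"type":"number"}},"required":["series"]}

```bash
ls; mkdir -p pics; python3 - <<'E'
from cell import *
import numpy as np,cv2
s=get_state();print(s)
for n in ["scene","top"]:
    p,d=read_camera(n);np.savez(f"pics/{n}0.npz",p=p,d=d)
    cv2.imwrite(f"pics/{n}0.png",p[:,:,::-1]);c=get_calibration(n);print(n,c["intrinsics"],c["cam_to_world"],c.keys())
E
```

```text
pics
{'clock': 0.0, 'joint_pos': array([-70.97666286,  21.99241276,   2.51125275,  91.65128922,
        -1.02222423,  66.53244265,  -2.85867238]), 'qd': array([ 0.03557679, -0.06819764, -0.00729384,  0.01920594, -0.01252628,
        0.06907445,  0.19177076]), 'tau': array([-2.37047288e-04, -4.33463788e+01,  1.02439664e+00, -2.49516410e+01,
        1.05767298e-02,  1.12681207e-02, -2.15895261e-05]), 'tcp_pos': array([0.27047682, 0.58998792, 0.22986407]), 'orientation': array([[-9.09088137e-01,  4.16602788e-01, -9.36015817e-04],
       [ 4.16603793e-01,  9.09084682e-01, -2.51404232e-03],
       [-1.96439398e-04, -2.67543379e-03, -9.99996402e-01]]), 'force': array([-0.01868023,  0.82658112, -0.65978174]), 'moment': array([ 0.02934036,  0.02309816, -0.01350476]), 'width': 0.08535910944810365}
scene [[590.93312252   0.         322.80750373]
 [  0.         590.93312252 237.05900413]
 [  0.           0.           1.        ]] [[ 7.76160052e-01  3.24746133e-01 -5.40477126e-01 -1.42131808e-02]
 [-6.30535152e-01  4.01103372e-01 -6.64485897e-01 -7.76097695e-01]
 [ 9.97972232e-04  8.56537235e-01  5.16084266e-01  6.92003510e-01]
 [ 0.00000000e+00  0.00000000e+00  0.00000000e+00  1.00000000e+00]] dict_keys(['intrinsics', 'cam_to_world'])
top [[483.90081203   0.         319.36455515]
 [  0.         483.90081203 239.39740302]
 [  0.           0.           1.        ]] [[-0.01574522  0.9984853  -0.05271815  0.54461973]
 [-0.99987446 -0.01562955  0.0026057  -0.05152183]
 [ 0.0017778   0.05275255  0.99860603  0.99570101]
 [ 0.          0.          0.          1.        ]] dict_keys(['intrinsics', 'cam_to_world'])
```

View pics/scene0.png

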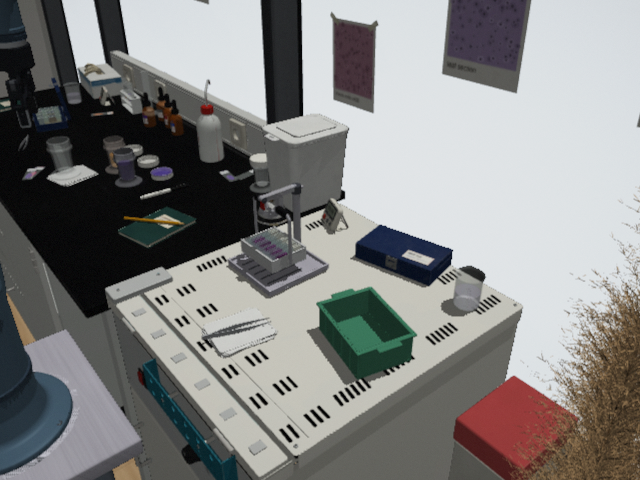

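View pics/top0.png

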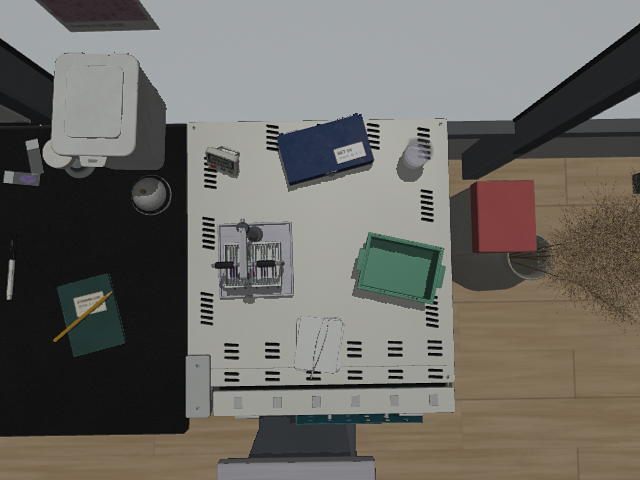

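The stand and rack are at about top pixel (250,262), with sleeves at (225,265) and (266,263). The dish is at (402,270), rotated. Next I'll measure them.

```bash
cat > h.py <<'E'
import numpy as np,cv2
def load(n,cal,f):
    z=np.load(f);p,d=z["p"],z["d"]
    K=cal["intrinsics"];T=cal["cam_to_world"]
    v,u=np.mgrid[0:480,0:640]
    X=np.stack([(u-K[0,2])/K[0,0]*d,-(v-K[1,2])/K[1,1]*d,-d],-1)
    W=X@T[:3,:3].T+T[:3,3]
    W[d==0]=np.nan
    return p,d,W
def pca_rect(P):
    r=cv2.minAreaRect((P*1000).astype(np.float32)); return r
E
python3 - <<'E'
from cell import *
from h import *
p,d,W=load("top",get_calibration("top"),"pics/top0.npz")
ps,ds,Ws=load("scene",get_calibration("scene"),"pics/scene0.npz")
hsv=cv2.cvtColor(p,cv2.COLOR_RGB2HSV)
print("surf z",np.nanmedian(W[320:340,230:280,2]))
# dish
m=(hsv[...,0]>60)&(hsv[...,0]<95)&(hsv[...,1]>90)
m[:, :330]=0; m[:, 470:]=0; m[:210]=0;m[320:]=0
z=W[...,2]
rim=m&(z>0.050)&(z<0.066); fl=m&(z>-.004)&(z<0.012)
print("rim n",rim.sum(),np.nanmedian(z[rim]),"floor",fl.sum(),np.nanmedian(z[fl]))
print("rim rect",pca_rect(W[rim][:,:2]),"floor rect",pca_rect(W[fl][:,:2]), np.nanmean(W[fl],0))
# stand area
reg=np.zeros_like(m);reg[205:310,200:305]=1
def st(name,mm):
    print(name,mm.sum(),pca_rect(W[mm][:,:2]),np.nanmedian(z[mm]))
st("tray",reg&(z>0.012)&(z<0.022))
dark=reg&(hsv[...,2]<70)&(z>0.130)
st("sleeves?",dark)
n,l,stt,c=cv2.connectedComponentsWithStats(dark.astype(np.uint8))
for i in range(1,n):
    if stt[i,4]>8: print(stt[i],c[i]); st(" ",l==i)
top=reg&(z>0.168)&(z<0.185); st("hooktop",top)
big=cv2.resize(p[200:320,190:310],None,fx=6,fy=6,interpolation=cv2.INTER_NEAREST)
cv2.imwrite("pics/st.png",big[:600,:720,::-1])
big=cv2.resize(ps[170:300,220:340],None,fx=5,fy=5,interpolation=cv2.INTER_CUBIC)
cv2.imwrite("pics/sc.png",big[:600,:,::-1])
E
```

```text
surf z -6.119976335872135e-05
rim n 978 0.057764950508910895 floor 1345 0.004085172024501649
rim rect ((536.7276611328125, -209.37445068359375), (167.3684844970703, 110.28976440429688), 77.09147644042969) floor rect ((536.0638427734375, -212.99505615234375), (130.19406127929688, 96.36750793457031), 77.04678344726562) [ 0.52574935 -0.22672519  0.00417444]
tray 897 ((558.197998046875, 76.66122436523438), (150.09007263183594, 150.43238830566406), 1.033413052558899) 0.016112236036381677
sleeves? 391 ((557.794921875, 80.2446517944336), (95.74331665039062, 90.65918731689453), 39.014591217041016) 0.15878544189291555
[236 223   7   8  20] [238.65 226.15]
  20 ((611.3447875976562, 83.25216674804688), (8.201833724975586, 11.000075340270996), 42.11150360107422) 0.176627886047046
[241 222  10  13  40] [246.8   228.075]
  40 ((610.4002075195312, 71.49259185791016), (21.164775848388672, 8.465902328491211), 15.604081153869629) 0.17217572819314197
[247 250   3  11  24] [247.75       254.45833333]
  24 ((563.8330078125, 72.54234313964844), (3.881737470626831, 17.580636978149414), 89.37512969970703) 0.15086549811750077
[215 261  19   8 127] [223.88188976 264.90551181]
  127 ((547.8978881835938, 112.12155151367188), (31.152297973632812, 12.141718864440918), 89.64415740966797) 0.1584230873035818
[256 260  20   8 124] [265.45967742 263.28225806]
  124 ((548.6015014648438, 40.52307891845703), (32.82251739501953, 12.152436256408691), 89.03600311279297) 0.15816617994228838
[247 268   4  12  32] [248.375 274.125]
  32 ((532.089111328125, 68.06735229492188), (18.652700424194336, 5.469540119171143), 1.3391664028167725) 0.17291625061405336
[237 274   3   6  10] [238.1 276.4]
  10 ((527.2363891601562, 84.94908142089844), (8.401074409484863, 3.8402035236358643), 1.1744499206542969) 0.17649168702335866
hooktop 518 ((573.9481811523438, 76.51752471923828), (102.5370864868164, 21.648361206054688), 0.5451605916023254) 0.176243868252356
```

View pics/st.png

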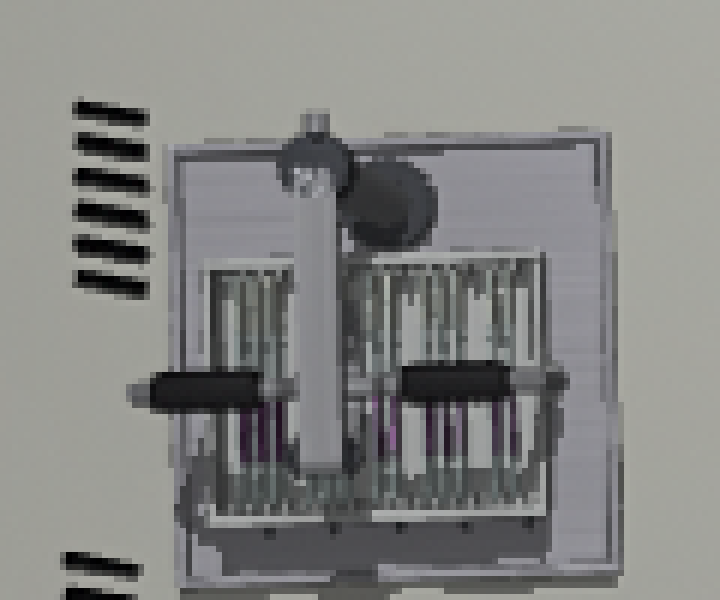

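View pics/sc.png

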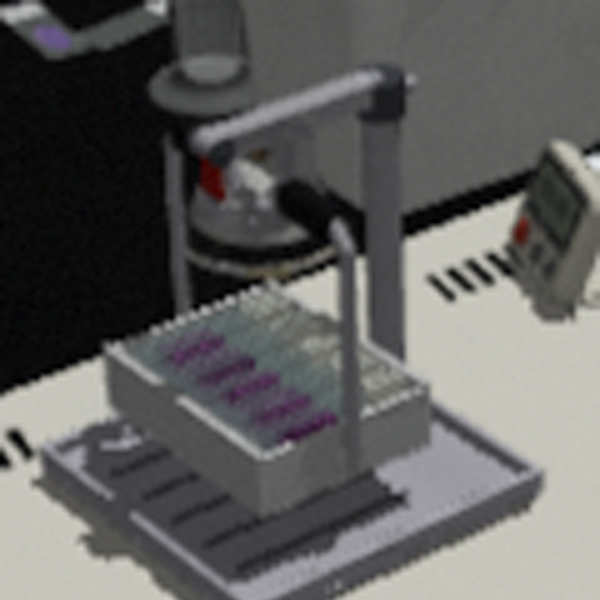

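```bash
python3 - <<'E'
from cell import *
from h import *
for n in ["top","scene"]:
    p,d,W=load(n,get_calibration(n),f"pics/{n}0.npz")
    hsv=cv2.cvtColor(p,cv2.COLOR_RGB2HSV);z=W[...,2]
    m=(hsv[...,0]>60)&(hsv[...,0]<95)&(hsv[...,1]>90)&(abs(W[...,0]-.536)<.12)&(abs(W[...,1]+.21)<.13)
    rim=m&(z>0.054)&(z<0.062)
    for yaw in [-12.5,-13,-13.5]:
        a=np.radians(yaw);R=np.array([[np.cos(a),-np.sin(a)],[np.sin(a),np.cos(a)]])
        q=(W[rim][:,:2]-[.536,-.210])@R*1000   # dish-frame
        def rng(sel,k): 
            v=q[sel,k]; return len(v),np.round(np.percentile(v,[2,98]),1) if len(v) else None
        print(n,yaw,"long+x side",rng((q[:,0]>44)&(abs(q[:,1])<55),0),"long-x",rng((q[:,0]<-44)&(abs(q[:,1])<55),0),
         "end+y",rng((q[:,1]>60)&(abs(q[:,0])>25)&(abs(q[:,0])<45),1),"end-y",rng((q[:,1]<-60)&(abs(q[:,0])>25)&(abs(q[:,0])<45),1),
         "tabs",rng((abs(q[:,0])<12)&(q[:,1]>60),1),rng((abs(q[:,0])<12)&(q[:,1]<-60),1))
        for s,lab in [((q[:,0]>44)&(abs(q[:,1])<55),'+x'),((q[:,0]<-44)&(abs(q[:,1])<55),'-x')]:
            if s.sum()>10: print("   slope deg",lab,np.degrees(np.polyfit(q[s,1],q[s,0],1)[0]))
        print("   minrect",pca_rect(W[rim][:,:2]))
E
```

```text
top -12.5 long+x side (195, array([48.6, 55.6])) long-x (164, array([-54.5, -47.4])) end+y (71, array([67.4, 75.2])) end-y (68, array([-73.2, -66.5])) tabs (63, array([67.4, 84.1])) (83, array([-82.4, -66.3]))
   slope deg +x 0.3804903675137579
   slope deg -x 0.22463296651308573
   minrect ((536.732421875, -209.37551879882812), (167.3684844970703, 110.28010559082031), 77.09147644042969)
top -13 long+x side (195, array([48.6, 55.6])) long-x (163, array([-54.5, -47.4])) end+y (73, array([67.4, 75.1])) end-y (69, array([-73.6, -66.4])) tabs (62, array([67.5, 84.1])) (85, array([-82.5, -66.4]))
   slope deg +x -0.16969624253821322
   slope deg -x -0.3094582413279363
   minrect ((536.732421875, -209.37551879882812), (167.3684844970703, 110.28010559082031), 77.09147644042969)
top -13.5 long+x side (194, array([48.6, 55.8])) long-x (164, array([-54.6, -47.2])) end+y (72, array([67.5, 75.3])) end-y (71, array([-73.9, -66.4])) tabs (60, array([67.5, 84.1])) (85, array([-82.6, -66.4]))
   slope deg +x -0.6356195758064467
   slope deg -x -0.8348845632177184
   minrect ((536.732421875, -209.375
[... 557 characters left out ...]
 (89, array([64.3, 74.4])) end-y (107, array([-76. , -67.7])) tabs (93, array([64.2, 83.2])) (130, array([-86.5, -67.9]))
   slope deg +x 0.08440276752762088
   slope deg -x -0.043151639083361185
   minrect ((535.29296875, -211.66616821289062), (171.0739288330078, 113.27751159667969), 77.20806121826172)
scene -13.5 long+x side (231, array([47.1, 55.6])) long-x (227, array([-56.4, -48. ])) end+y (87, array([64.1, 74.6])) end-y (108, array([-76.2, -67.6])) tabs (92, array([64.3, 83. ])) (130, array([-86.5, -67.7]))
   slope deg +x -0.42873327799104055
   slope deg -x -0.5057155507978762
   minrect ((535.29296875, -211.66616821289062), (171.0739288330078, 113.27751159667969), 77.20806121826172)
```

Request:
{"method": "move_arm", "body": {"series": "1 0 0 0 0 0 0", "grip_force": 80}}

```text
clock: 0.2
tcp_pos: [0.2706, 0.5904, 0.2304]
orientation: [[-0.909, 0.417, -0.001], [0.417, 0.909, -0.002], [-0.0, -0.002, -1.0]]
force: [0.5, 0.2, -0.8]
width: 0.0852
```

Request:
{"method": "move_arm", "body": {"series": "1 -0.75 -0.6 -0.08 0 0 0.4; 1 -0.75 -0.6 -0.08 0 0 0.4; 1 -0.75 -0.6 -0.08 0 0 0.4; 1 -0.75 -0.6 -0.08 0 0 0.4; 1 -0.75 -0.6 -0.08 0 0 0.4"}}

```text
clock: 0.7
tcp_pos: [0.3802, 0.3731, 0.2514]
orientation: [[-0.486, 0.874, 0.0], [0.874, 0.486, -0.001], [-0.001, -0.0, -1.0]]
force: [0.8, -0.0, -0.4]
width: 0.0858
```

Request:
{"method": "move_arm", "body": {"series": "1 -0.9 -0.04 0 0 0 0.31; 1 -0.9 -0.04 0 0 0 0.31; 1 -0.9 -0.04 0 0 0 0.31; 1 -0.9 -0.04 0 0 0 0.31; 1 -0.9 -0.04 0 0 0 0.31"}}

```text
clock: 1.2
tcp_pos: [0.4823, 0.1697, 0.2515]
orientation: [[-0.018, 1.0, 0.001], [1.0, 0.018, -0.001], [-0.001, 0.001, -1.0]]
force: [-0.4, 0.8, -0.7]
width: 0.0855
```

```bash
cat >> h.py <<'E'
def delta(s,target,yaw_y):
    """target xyz world TCP, yaw of tool y axis (deg). prints move shares"""
    from scipy.spatial.transform import Rotation as Ro
    R=s["orientation"];d=R.T@(np.array(target)-s["tcp_pos"])
    a=np.radians(yaw_y);y=np.array([np.cos(a),np.sin(a),0]);z=np.array([0,0,-1.]);G=np.stack([np.cross(y,z),y,z],1)
    w=np.degrees(Ro.from_matrix(R.T@G).as_rotvec())
    print("tcp",np.round(s["tcp_pos"],4),"t",round(s["clock"],2),"d mm",np.round(d*1000,1),"shares",np.round(d/.25,3),"turn deg",np.round(w,2),np.round(w/90,4))
E
python3 - <<'E'
from cell import *
from h import *
s=get_state();delta(s,[.5486,.0405,.252],0.8);print(s["joint_pos"])
E
```

```text
tcp [0.4823 0.1697 0.2515] t 1.2 d mm [-130.3   64.    -0.2] shares [-0.521  0.256 -0.001] turn deg [0.06 0.08 0.23] [0.0007 0.0009 0.0025]
[-48.52214      5.53280034  26.1063825  110.20318497  -2.58301712
  64.82203825 -20.39479544]
```

Request:
{"method": "move_arm", "body": {"series": "1 -0.52 0.256 0 0 0 0; 1 -0.52 0.256 0 0 0 0; 1 -0.52 0.256 0 0 0 0; 1 -0.52 0.256 0 0 0 0"}}

```text
clock: 1.6
tcp_pos: [0.55, 0.0379, 0.2519]
orientation: [[-0.013, 1.0, 0.003], [1.0, 0.013, -0.005], [-0.005, 0.003, -1.0]]
force: [-0.1, -0.2, 0.9]
width: 0.0858
```

```bash
python3 - <<'E'
from cell import *
from h import *
s=get_state();c=get_calibration("wrist");delta(s,[.5486,.0405,.14],0.8);print(s["joint_pos"])
p,d=read_camera("wrist");np.savez("pics/w1.npz",p=p,d=d)
cv2.imwrite("pics/w1.png",p[:,:,::-1])
p,d,W=load("wrist",c,"pics/w1.npz")
hsv=cv2.cvtColor(p,cv2.COLOR_RGB2HSV);z=W[...,2]
m=(hsv[...,2]<80)&(z>.14)&(z<.168)&(abs(W[...,0]-.548)<.02)
n,l,stt,cc=cv2.connectedComponentsWithStats(m.astype(np.uint8))
for i in range(1,n):
    if stt[i,4]>50: print(stt[i],pca_rect(W[l==i][:,:2]),np.nanmedian(z[l==i]))
E
```

```text
tcp [0.55   0.0379 0.2519] t 1.6 d mm [  3.2  -1.6 111.9] shares [ 0.013 -0.006  0.448] turn deg [ 0.15  0.27 -0.08] [ 0.0017  0.003  -0.0009]
[-37.59453038  10.89102951  32.96576355 105.39986805  -6.1824367
  65.42281726  -1.81601751]
[ 302   74   24   65 1357] ((547.033203125, 112.84548950195312), (32.40452194213867, 11.901650428771973), 89.72921752929688) 0.15998204162526977
[340 162  13   6  63] ((564.9547119140625, 82.27204895019531), (5.643118858337402, 1.848846197128296), 21.968231201171875) 0.15297344736159096
[ 304  194   22   71 1141] ((548.326171875, 45.080284118652344), (12.116971015930176, 39.173404693603516), 0.8499930500984192) 0.15977754882999634
```

View pics/w1.png

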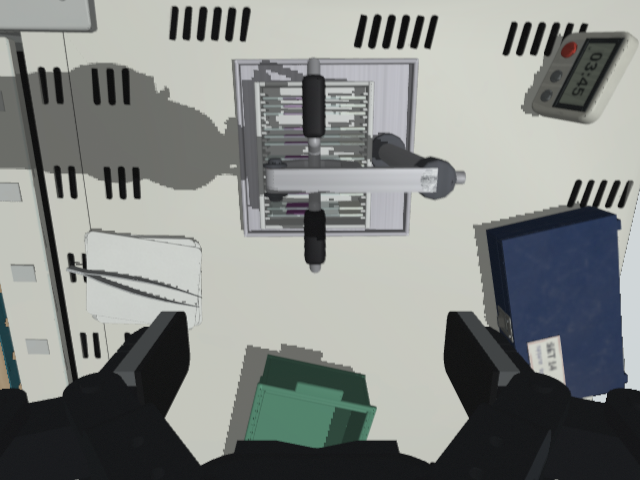

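The wrist view shows sleeve b at about (315,235) and the arm of the hook at (350,180). Both agree with the top camera within about 1 mm. Descending.

Request:
{"method": "move_arm", "body": {"series": "1 0.006 -0.004 0.12 0 0 0; 1 0.006 -0.004 0.24 0 0 0; 1 0.006 -0.004 0.36 0 0 0; 1 0.006 -0.004 0.47 0 0 0; 1 0.006 -0.004 0.47 0 0 0"}}

```text
clock: 2.15
tcp_pos: [0.5422, 0.0502, 0.1295]
orientation: [[-0.028, 1.0, -0.01], [1.0, 0.028, -0.001], [-0.001, -0.01, -1.0]]
force: [-1.1, -0.2, -0.2]
width: 0.0847
```

```bash
python3 - <<'E'
from cell import *
from h import *
s=get_state();delta(s,[.548,.0405,.133],0.8);print(s["force"])
E
```

```text
tcp [0.5422 0.0502 0.1295] t 2.15 d mm [-9.9  5.5 -3.5] shares [-0.039  0.022 -0.014] turn deg [-0.57  0.07  0.83] [-0.0063  0.0007  0.0093]
[-1.07956885 -0.178797   -0.20477369]
```

Request:
{"method": "move_arm", "body": {"series": "1 0 0 0 0 0 0; 1 0 0 0 0 0 0; 1 0 0 0 0 0 0"}}

```text
clock: 2.45
tcp_pos: [0.5482, 0.0491, 0.1357]
orientation: [[-0.026, 1.0, 0.003], [1.0, 0.026, 0.001], [0.001, 0.003, -1.0]]
force: [-0.1, 0.3, -0.4]
width: 0.0853
```

```bash
python3 - <<'E'
from cell import *
from h import *
s=get_state();delta(s,[.548,.0405,.133],0.8);print(s["force"])
E
```

```text
tcp [0.5482 0.0491 0.1357] t 2.45 d mm [-8.6 -0.5  2.7] shares [-0.035 -0.002  0.011] turn deg [ 0.2  -0.06  0.7 ] [ 0.0022 -0.0007  0.0078]
[-0.12876641  0.26292594 -0.40952846]
```

Request:
{"method": "move_arm", "body": {"series": "1 -0.034 0 0.01 0 0 0.008; 1 -0.034 0 0.01 0 0 0.008; 1 -0.034 0 0.01 0 0 0.008"}}

```text
clock: 2.75
tcp_pos: [0.5471, 0.0393, 0.1316]
orientation: [[-0.012, 1.0, 0.0], [1.0, 0.012, 0.0], [0.0, 0.0, -1.0]]
force: [0.1, -0.9, -0.3]
width: 0.0852
```

```bash
python3 - <<'E'
from cell import *
from h import *
s=get_state();delta(s,[.548,.0405,.133],0.8);print(s["force"])
p,d=read_camera("scene");cv2.imwrite("pics/s2.png",cv2.resize(p[150:300,200:360],None,fx=4,fy=4,interpolation=cv2.INTER_CUBIC)[:,:,::-1])
E
```

```text
tcp [0.5471 0.0393 0.1316] t 2.75 d mm [ 1.2  1.  -1.4] shares [ 0.005  0.004 -0.006] turn deg [ 0.02 -0.   -0.13] [ 0.0003 -0.     -0.0014]
[ 0.10624957 -0.88743912 -0.29955373]
```

View pics/s2.png

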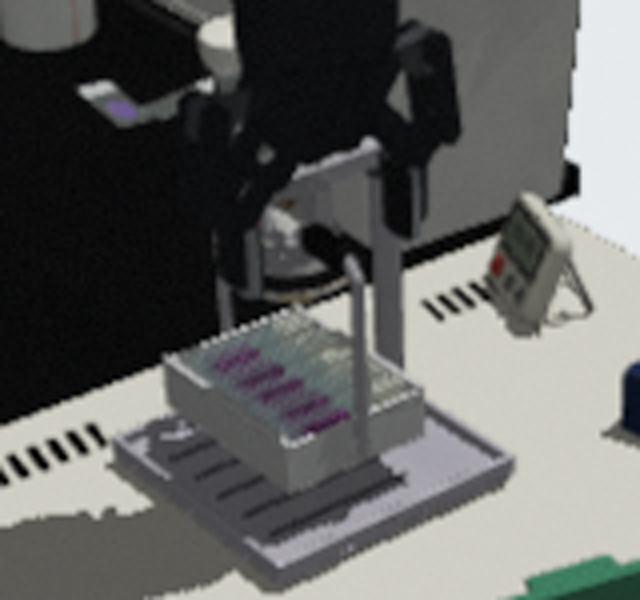

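The fingers straddle sleeve b, at crop pixels (235,270) and (400,200), clear of the hook. Closing.

Request:
{"method": "move_arm", "body": {"series": "0 0.004 0.003 -0.004 0 0 0; 0 0.004 0.003 -0.004 0 0 0; 0 0.004 0.003 -0.004 0 0 0; 0 0.004 0.003 -0.004 0 0 0; 0 0.004 0.003 -0.004 0 0 0", "grip_force": 100}}

```text
clock: 3.3
tcp_pos: [0.5478, 0.0412, 0.1322]
orientation: [[-0.013, 1.0, 0.0], [1.0, 0.013, -0.0], [-0.0, 0.0, -1.0]]
force: [2.6, 0.4, -0.2]
width: 0.0123
```

Request:
{"method": "move_arm", "body": {"series": "0 0 0 0 0 0 0; 0 0 0 0 0 0 0; 0 0 0 0 0 0 0; 0 0 0 0 0 0 0; 0 0 0 0 0 0 0"}}

```text
clock: 3.8
tcp_pos: [0.5478, 0.0412, 0.1324]
orientation: [[-0.013, 1.0, 0.0], [1.0, 0.013, 0.0], [0.0, 0.0, -1.0]]
force: [0.6, -0.0, 1.2]
width: 0.0103
```

```bash
python3 - <<'E'
from cell import *
from h import *
s=get_state();delta(s,[.548,.0405,.133],0.8);print(s["force"],s["moment"],s["width"])
E
```

```text
tcp [0.5478 0.0412 0.1324] t 3.8 d mm [-0.7  0.1 -0.6] shares [-0.003  0.001 -0.002] turn deg [ 0.02 -0.01 -0.05] [ 0.0002 -0.0001 -0.0005]
[ 0.61767219 -0.0248995   1.21114479] [ 0.08266398 -0.01789356 -0.03698264] 0.010326214300792374
```

Request:
{"method": "move_arm", "body": {"series": "0 0 0 -0.018 0 0 0; 0 0 0 -0.036 0 0 0; 0 0 0 -0.054 0 0 0; 0 0 0 -0.072 0 0 0; 0 0 0 -0.072 0 0 0"}}

```text
clock: 4.3
tcp_pos: [0.5483, 0.0411, 0.1511]
orientation: [[-0.013, 1.0, 0.002], [1.0, 0.013, 0.0], [0.0, 0.002, -1.0]]
force: [-1.3, 0.2, -2.2]
width: 0.01
```

```bash
cat > look.py <<'E'
from cell import *
from h import *
import sys
tag=sys.argv[1]
s=get_state();delta(s,[.548,.0412,.150],0.8);print("F",np.round(s["force"],2),np.round(s["moment"],2),round(s["width"],4))
p,d=read_camera("scene");np.savez(f"pics/{tag}.npz",p=p,d=d);
x0,x1,y0,y1=[int(v) for v in sys.argv[2].split(",")]
f=min(800/(x1-x0),600/(y1-y0))
cv2.imwrite(f"pics/{tag}.png",cv2.resize(p[y0:y1,x0:x1],None,fx=f,fy=f,interpolation=cv2.INTER_CUBIC)[:600,:800,::-1])
E
python3 look.py l1 220,340,160,290
```

```text
tcp [0.5483 0.0411 0.1511] t 4.3 d mm [ 0.1 -0.3  1.1] shares [ 0.    -0.001  0.004] turn deg [ 0.09 -0.02 -0.04] [ 0.001  -0.0002 -0.0005]
F [-1.33  0.16 -2.16] [-0.06  0.   -0.01] 0.01
```

View pics/l1.png

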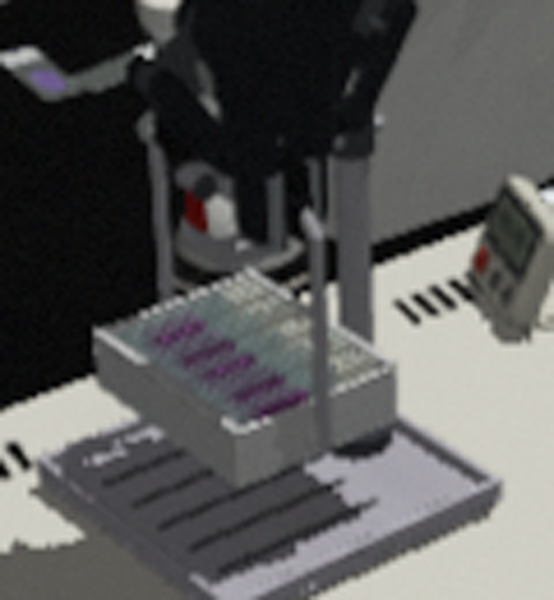

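```bash
cat > tilt.py <<'E'
from cell import *
from h import *
import sys
for f in sys.argv[1:]:
    p,d,W=load("scene",get_calibration("scene"),f"pics/{f}.npz")
    # front wall upper edge: points with x near face
    X=W.reshape(-1,3);m=(abs(X[:,0]-.506)<.004)&(abs(X[:,1]-.077)<.07)&(X[:,2]>.03)&(X[:,2]<.11);Q=X[m]
    ys=[];zt=[];zb=[]
    for y in np.arange(.025,.13,.006):
        q=Q[abs(Q[:,1]-y)<.003]
        if len(q)>5: ys.append(y);zt.append(np.percentile(q[:,2],95));zb.append(np.percentile(q[:,2],5))
    ys=np.array(ys)
    for z in(zt,zb):
        c=np.polyfit(ys,z,1);print(f,len(ys),"slope deg",np.degrees(c[0]),"z at .0765",np.polyval(c,.0765))
E
python3 tilt.py scene0 l1
```

```text
scene0 18 slope deg -0.36022195732503787 z at .0765 0.0670560016578661
scene0 18 slope deg -0.3947801938358388 z at .0765 0.040290466561229324
l1 18 slope deg -0.4126589050688227 z at .0765 0.08471123278029316
l1 18 slope deg -0.10880327271294547 z at .0765 0.05867114728587668
```

Rack is lifted about 18 mm and level (tilt change under 0.3°). Pushing out through the keeper.

Request:
{"method": "move_arm", "body": {"series": "0 0 -0.032 0.002 0 0 0; 0 0 -0.064 0.003 0 0 0; 0 0 -0.096 0.003 0 0 0; 0 0 -0.128 0.003 0 0 0; 0 0 -0.128 0.003 0 0 0"}}

```text
clock: 4.85
tcp_pos: [0.5141, 0.0406, 0.1493]
orientation: [[-0.013, 1.0, -0.001], [1.0, 0.013, 0.0], [0.0, -0.001, -1.0]]
force: [0.2, -0.0, -4.4]
width: 0.0101
```

```bash
python3 look.py l2 200,340,150,290
```

```text
tcp [0.5141 0.0406 0.1493] t 4.85 d mm [ 0.1 33.9 -0.8] shares [ 0.     0.136 -0.003] turn deg [-0.08 -0.02 -0.03] [-0.0009 -0.0003 -0.0004]
F [ 0.16 -0.05 -4.4 ] [-0.16 -0.24  0.01] 0.0101
```

View pics/l2.png

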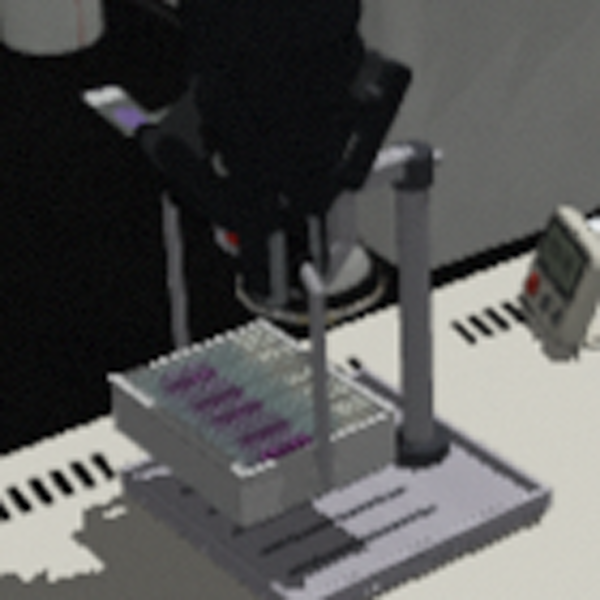

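The rack is level, with the bar past the tip and the keeper (red, crop (232,238)) swung open. Continuing outward.

Request:
{"method": "move_arm", "body": {"series": "0 0 -0.032 0 0 0 0; 0 0 -0.064 0 0 0 0; 0 0 -0.096 0 0 0 0; 0 0 -0.128 0 0 0 0; 0 0 -0.16 0 0 0 0"}}

```text
clock: 5.4
tcp_pos: [0.4747, 0.0401, 0.1495]
orientation: [[-0.013, 1.0, -0.0], [1.0, 0.013, 0.0], [0.0, -0.0, -1.0]]
force: [0.3, 0.1, -2.2]
width: 0.0101
```

Request:
{"method": "move_arm", "body": {"series": "0 0 -0.032 0 0 0 0; 0 0 -0.064 0 0 0 0; 0 0 -0.096 0 0 0 0; 0 0 -0.128 0 0 0 0; 0 0 -0.128 0 0 0 0"}}

```text
clock: 5.9
tcp_pos: [0.4421, 0.0397, 0.1492]
orientation: [[-0.013, 1.0, -0.002], [1.0, 0.013, 0.0], [0.0, -0.002, -1.0]]
force: [-0.8, -0.4, -0.9]
width: 0.0105
```

```bash
python3 look.py l3 180,340,150,290; python3 - <<'E'
from cell import *
import cv2,numpy as np
p,d=read_camera("top");np.savez("pics/t3.npz",p=p,d=d);cv2.imwrite("pics/t3.png",cv2.resize(p[180:340,190:400],None,fx=3.7,fy=3.7)[:,:,::-1])
E
```

```text
tcp [0.4421 0.0397 0.1492] t 5.9 d mm [ 1.000e-01  1.059e+02 -1.000e+00] shares [ 0.     0.424 -0.004] turn deg [-0.09 -0.02 -0.03] [-0.001  -0.0003 -0.0003]
F [-0.77 -0.43 -0.88] [-0.05  0.02 -0.07] 0.0105
```

View pics/l3.png

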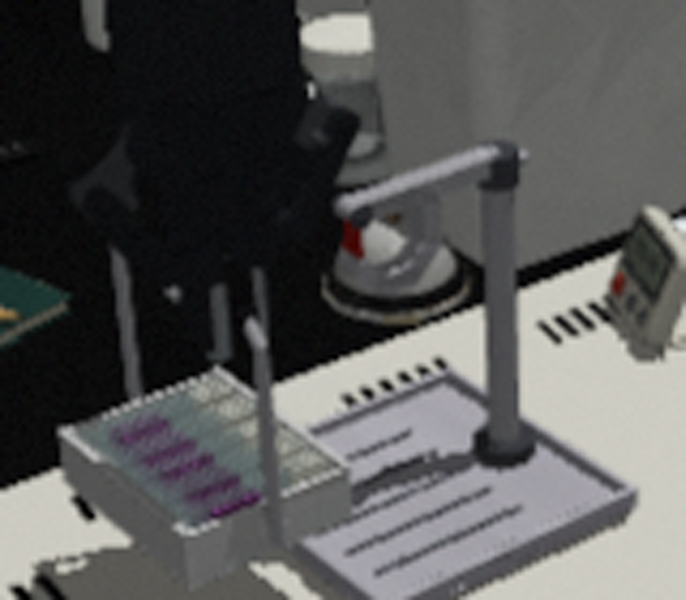

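View pics/t3.png

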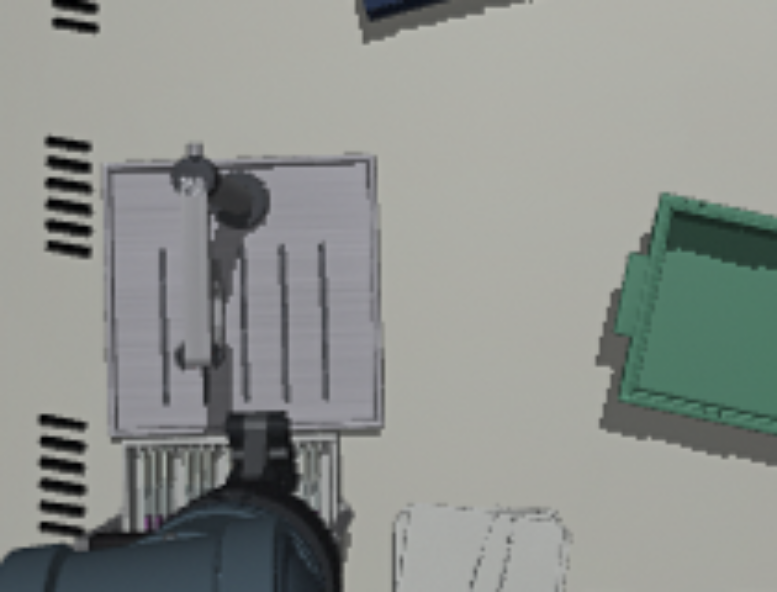

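The rack is off the hook and the keeper hangs shut (red at crop (352,238)). Now I lift it clear and carry it to the dish.

Request:
{"method": "move_arm", "body": {"series": "0 0 0 -0.06 0 0 0; 0 0 0 -0.14 0 0 0; 0 0 0 -0.22 0 0 0; 0 0 0 -0.29 0 0 0; 0 0 0 -0.32 0 0 0"}}

```text
clock: 6.5
tcp_pos: [0.4455, 0.0399, 0.2315]
orientation: [[-0.013, 1.0, 0.004], [1.0, 0.013, 0.001], [0.001, 0.004, -1.0]]
force: [0.4, 0.2, -1.3]
width: 0.0101
```

Request:
{"method": "move_arm", "body": {"series": "0 -0.06 0 0 0 0 0; 0 -0.16 0 0 0 0 0; 0 -0.28 0 0 0 0 0; 0 -0.4 0 0 0 0 0; 0 -0.48 0 0 0 0 0"}}

```text
clock: 7.0
tcp_pos: [0.445, -0.0828, 0.2292]
orientation: [[-0.011, 1.0, -0.0], [1.0, 0.011, -0.001], [-0.001, -0.0, -1.0]]
force: [-0.1, 0.2, -1.7]
width: 0.0102
```

```bash
python3 - <<'E'
from cell import *
from h import *
s=get_state();delta(s,[.5281,-.2443,.23],-12.9);print(s["force"],s["width"],s["joint_pos"])
E
```

```text
tcp [ 0.445  -0.0828  0.2292] t 7.0 d mm [-162.4   81.3   -0.7] shares [-0.65   0.325 -0.003] turn deg [-1.000e-02  6.000e-02  1.352e+01] [-1.000e-04  6.000e-04  1.502e-01]
[-0.08140983  0.21689264 -1.66322205] 0.010168670052421858 [-34.37642248  -1.45061617  39.75404121 119.22022396   1.11470195
  61.90744251   5.462653  ]
```

Request:
{"method": "move_arm", "body": {"series": "0 -0.1 0.05 0 0 0 0.03; 0 -0.2 0.1 0 0 0 0.06; 0 -0.3 0.15 0 0 0 0.09; 0 -0.4 0.2 0 0 0 0.12; 0 -0.5 0.25 0 0 0 0.15"}}

```text
clock: 7.5
tcp_pos: [0.51, -0.2052, 0.2289]
orientation: [[0.222, 0.975, -0.001], [0.975, -0.222, -0.0], [-0.001, -0.001, -1.0]]
force: [0.6, -0.2, -2.1]
width: 0.0103
```

Request:
{"method": "move_arm", "body": {"series": "0 0 0 0 0 0 0; 0 0 0 0 0 0 0; 0 0 0 0 0 0 0"}}

```text
clock: 7.8
tcp_pos: [0.509, -0.2032, 0.2288]
orientation: [[0.219, 0.976, -0.002], [0.976, -0.219, 0.001], [0.001, -0.002, -1.0]]
force: [0.9, -1.0, -2.2]
width: 0.0101
```

```bash
python3 - <<'E'
from cell import *
from h import *
s=get_state();delta(s,[.5281,-.2443,.23],-12.9);print(s["force"],s["width"],s["joint_pos"])
E
```

```text
tcp [ 0.509  -0.2032  0.2288] t 7.8 d mm [-35.9  27.6  -1.3] shares [-0.144  0.11  -0.005] turn deg [-0.1  -0.04  0.24] [-0.0011 -0.0004  0.0026]
[ 0.93286633 -0.97722668 -2.16423587] 0.010105835429792613 [-23.29133707  14.10479983  47.05156172 107.52778482 -11.53378815
  63.33315275  15.47462465]
```

Request:
{"method": "move_arm", "body": {"series": "0 -0.04 0.03 0 0 0 0.002; 0 -0.08 0.06 0 0 0 0.002; 0 -0.12 0.09 0 0 0 0.002; 0 -0.14 0.11 0 0 0 0.002; 0 -0.144 0.11 0 0 0 0.002"}}

```text
clock: 8.3
tcp_pos: [0.5287, -0.2473, 0.2297]
orientation: [[0.225, 0.974, 0.0], [0.974, -0.225, -0.001], [-0.001, 0.001, -1.0]]
force: [-0.3, -0.1, -1.8]
width: 0.0103
```

Request:
{"method": "move_arm", "body": {"series": "0 0 0 0 0 0 0; 0 0 0 0 0 0 0"}}

```text
clock: 8.5
tcp_pos: [0.5281, -0.2452, 0.2293]
orientation: [[0.223, 0.975, -0.001], [0.975, -0.223, 0.001], [0.001, -0.001, -1.0]]
force: [0.1, 0.0, -1.7]
width: 0.0103
```

```bash
python3 - <<'E'
from cell import *
from h import *
s=get_state();delta(s,[.5281,-.2443,.23],-12.9);print(s["force"],s["width"])
for n in ["scene","top"]:
    p,d=read_camera(n);np.savez(f"pics/{n}5.npz",p=p,d=d)
    if n=="scene":q=p[200:400,260:460]
    else: q=p[180:330,300:500]
    cv2.imwrite(f"pics/{n}5.png",cv2.resize(q,None,fx=3,fy=3,interpolation=cv2.INTER_CUBIC)[:,:,::-1])
E
```

```text
tcp [ 0.5281 -0.2452  0.2293] t 8.5 d mm [ 0.9 -0.2 -0.7] shares [ 0.003 -0.001 -0.003] turn deg [-0.04 -0.03 -0.01] [-0.0004 -0.0003 -0.0001]
[ 0.07107722  0.00462194 -1.66427781] 0.01028333570791478
```

View pics/scene5.png

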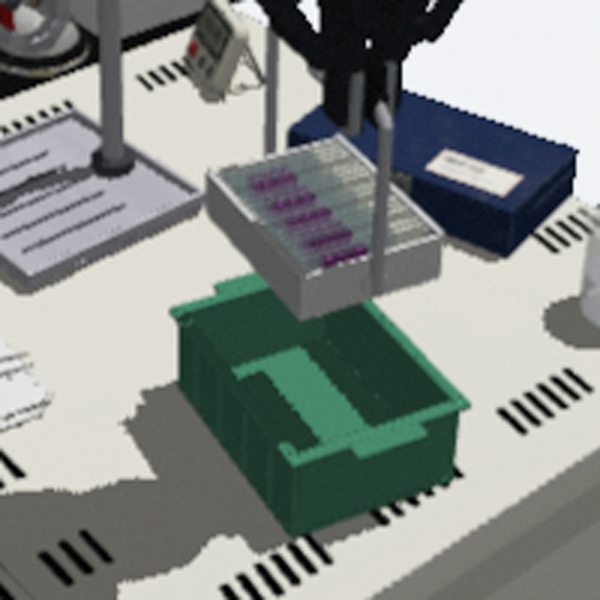

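View pics/top5.png

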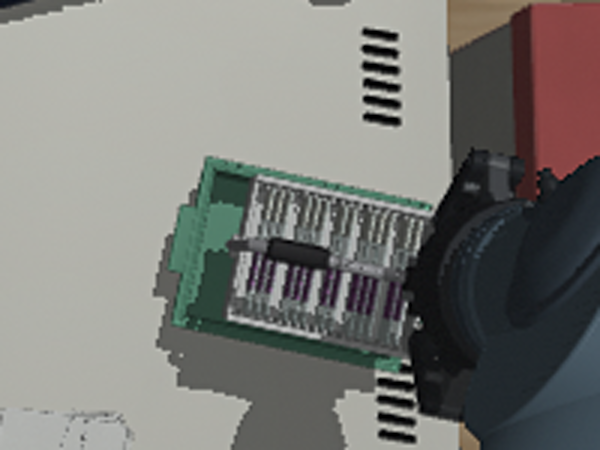

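```bash
python3 - <<'E'
from cell import *
from h import *
a=np.radians(-12.9);R=np.array([[np.cos(a),-np.sin(a)],[np.sin(a),np.cos(a)]])
C=np.array([.536,-.210])
p,d,W=load("top",get_calibration("top"),"pics/top5.npz");z=W[...,2]
hsv=cv2.cvtColor(p,cv2.COLOR_RGB2HSV)
q=(W[...,:2]-C)@R*1000
m=(hsv[...,2]<80)&(z>.235)&(z<.27)&(q[...,1]>10)&(q[...,1]<60)&(abs(q[...,0])<15)
print("sleeve a n",m.sum(),"rect dishframe",cv2.minAreaRect(q[m].astype(np.float32)),np.nanmedian(z[m]))
m=(z>.155)&(z<.17)&(q[...,1]>5)&(q[...,1]<45)&(abs(q[...,0])<60)
print("rack rim top x",np.percentile(q[m][:,0],[1,99]),np.nanmedian(z[m]))
# edges by bins
for y in (10,20,30,40):
    s=m&(abs(q[...,1]-y)<3);print(y,np.round([q[s][:,0].min(),q[s][:,0].max()],1))
p,d,W=load("scene",get_calibration("scene"),"pics/scene5.npz");z=W[...,2]
q=(W[...,:2]-C)@R*1000
m=(abs(q[...,1])<45)&(q[...,0]<-30)&(q[...,0]>-56)&(z>.135)&(z<.158)
c=np.polyfit(q[m][:,1],q[m][:,0],1);print("scene rack -x face",m.sum(),np.median(q[m][:,0]),"yaw resid deg",-np.degrees(c[0]))
m=(abs(q[...,1])<45)&(q[...,0]<-45)&(q[...,0]>-66)&(z>.02)&(z<.05)
c=np.polyfit(q[m][:,1],q[m][:,0],1);print("scene dish -x face",m.sum(),np.median(q[m][:,0]),"yaw resid deg",-np.degrees(c[0]))
for lo,hi,l in((.135,.158,'rack'),(.045,.056,'dish')):
    m=(abs(q[...,0])<35)&(abs(q[...,0])>12)&(q[...,1]<-45)&(z>lo)&(z<hi)
    print("scene -y face",l,m.sum(),np.percentile(q[m][:,1],[5,20,50,80,95]).round(1))
# bottom edges of rack: level
X=q[...,0];Y=q[...,1]
for y in (-40,-20,0,20,40):
    s=(abs(Y-y)<4)&(X<-36)&(X>-52)&(z>.11)&(z<.19); print(y,np.percentile(z[s],[3,97]).round(4))
for x in (-35,-20,20,35):
    s=(abs(X-x)<3)&(Y<-48)&(Y>-68)&(z>.11)&(z<.19); print("x",x,np.percentile(z[s],[3,97]).round(4))
E
```

```text
sleeve a n 175 rect dishframe ((-0.19872283935546875, 35.89711380004883), (45.4786262512207, 12.304769515991211), 89.05927276611328) 0.2550574133424597
rack rim top x [-42.47785131  42.66697164] 0.16249297104030347
10 [-42.9  42.7]
20 [-42.4  42.6]
30 [-42.5  42.4]
40 [-42.6  43. ]
scene rack -x face 319 -42.562576119203946 yaw resid deg 0.030515256566651154
scene dish -x face 329 -52.00954234660667 yaw resid deg -0.09207424393136514
scene -y face rack 326 [-367.4  -56.6  -55.6  -54.5  -53.3]
scene -y face dish 61 [-335.7  -84.5  -72.3  -70.6  -69.6]
-40 [0.1359 0.1636]
-20 [0.1351 0.1653]
0 [0.1354 0.1647]
20 [0.1367 0.1646]
40 [0.1357 0.164 ]
x -35 [0.136  0.1624]
x -20 [0.1362 0.162 ]
x 20 [0.1368 0.1619]
x 35 [0.1352 0.1632]
```

The rack is above the dish and level. It is centred within about 1 mm in x and yaw by both cameras, with a 1 mm y correction needed. Lowering.

Request:
{"method": "move_arm", "body": {"series": "0 0.004 0.001 0.05 0 0 0; 0 0.004 0.001 0.11 0 0 0; 0 0.004 0.001 0.17 0 0 0; 0 0.004 0.001 0.23 0 0 0; 0 0.004 0.001 0.26 0 0 0"}}

```text
clock: 9.1
tcp_pos: [0.5272, -0.2439, 0.1617]
orientation: [[0.224, 0.975, -0.004], [0.975, -0.224, 0.001], [0.0, -0.004, -1.0]]
force: [0.8, 0.7, -2.2]
width: 0.0103
```

Request:
{"method": "move_arm", "body": {"series": "0 0 0 0 0 0 0; 0 0 0 0 0 0 0"}}

```text
clock: 9.3
tcp_pos: [0.5288, -0.245, 0.1644]
orientation: [[0.224, 0.975, -0.0], [0.975, -0.224, -0.0], [-0.0, -0.0, -1.0]]
force: [0.5, -0.7, -1.0]
width: 0.0104
```

```bash
python3 - <<'E'
from cell import *
from h import *
s=get_state();delta(s,[.5283,-.2442,.1014],-12.9);print(s["force"],s["width"])
for n in ["scene"]:
    p,d=read_camera(n);np.savez(f"pics/{n}6.npz",p=p,d=d)
    if n=="scene":q=p[200:400,260:460]
    cv2.imwrite(f"pics/{n}6.png",cv2.resize(q,None,fx=3,fy=3,interpolation=cv2.INTER_CUBIC)[:,:,::-1])
E
```

```text
tcp [ 0.5288 -0.245   0.1644] t 9.3 d mm [ 0.7 -0.7 63. ] shares [ 0.003 -0.003  0.252] turn deg [-0.    0.02 -0.04] [-0.0001  0.0003 -0.0005]
[ 0.52483034 -0.74376455 -0.98911437] 0.010416466433995214
```

View pics/scene6.png

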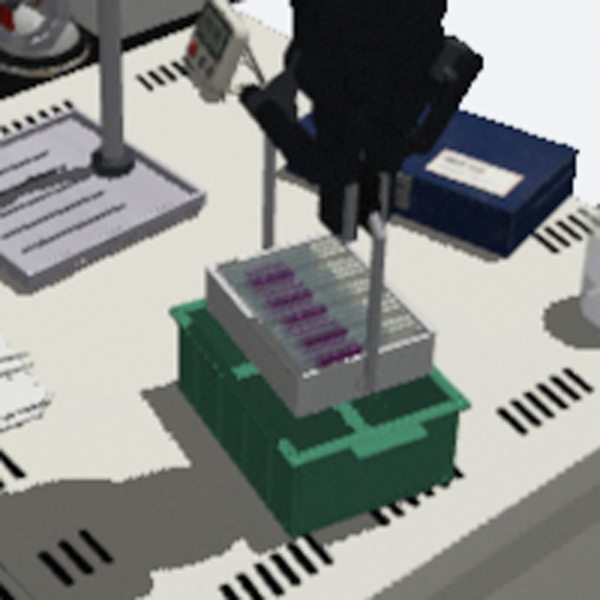

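The rack is level and aligned just above the rim. Entering the dish.

Request:
{"method": "move_arm", "body": {"series": "0 0.003 -0.002 0.04 0 0 0; 0 0.003 -0.002 0.08 0 0 0; 0 0.003 -0.002 0.12 0 0 0; 0 0.003 -0.002 0.16 0 0 0; 0 0.003 -0.002 0.19 0 0 0"}}

```text
clock: 9.85
tcp_pos: [0.5278, -0.2435, 0.1155]
orientation: [[0.224, 0.975, -0.002], [0.975, -0.224, 0.0], [0.0, -0.002, -1.0]]
force: [-0.8, -0.4, -1.2]
width: 0.0103
```

Request:
{"method": "move_arm", "body": {"series": "0 0 0 0 0 0 0; 0 0 0 0 0 0 0; 0 0 0 0 0 0 0"}}

```text
clock: 10.15
tcp_pos: [0.5289, -0.2442, 0.1175]
orientation: [[0.224, 0.975, 0.001], [0.975, -0.224, -0.0], [-0.0, 0.001, -1.0]]
force: [0.1, -0.0, -1.6]
width: 0.0099
```

```bash
python3 - <<'E'
from cell import *
from h import *
s=get_state();delta(s,[.5283,-.2442,.1014],-12.9);print(s["force"],s["moment"],s["width"])
E
```

```text
tcp [ 0.5289 -0.2442  0.1175] t 10.15 d mm [-0.2 -0.6 16.1] shares [-0.001 -0.002  0.064] turn deg [ 0.05  0.01 -0.03] [ 0.0006  0.0001 -0.0003]
[ 0.13506817 -0.02210429 -1.62623171] [-0.01817976 -0.02110162  0.01303317] 0.009947400594468712
```

Inside with no side forces (dish walls untouched). Down to the floor gently, watching force.

Request:
{"method": "move_arm", "body": {"series": "0 0 -0.002 0.016 0 0 0; 0 0 -0.002 0.032 0 0 0; 0 0 -0.002 0.044 0 0 0; 0 0 -0.002 0.056 0 0 0; 0 0 -0.002 0.056 0 0 0"}}

```text
clock: 10.65
tcp_pos: [0.5275, -0.2434, 0.1024]
orientation: [[0.224, 0.975, -0.001], [0.975, -0.224, 0.0], [0.0, -0.001, -1.0]]
force: [0.5, 0.0, -2.2]
width: 0.0103
```

Request:
{"method": "move_arm", "body": {"series": "0 0 0 0.003 0 0 0; 0 0 0 0.006 0 0 0; 0 0 0 0.008 0 0 0; 0 0 0 0.01 0 0 0; 0 0 0 0.01 0 0 0"}}

```text
clock: 11.15
tcp_pos: [0.5286, -0.2441, 0.1016]
orientation: [[0.224, 0.975, 0.001], [0.975, -0.224, 0.0], [0.0, 0.001, -1.0]]
force: [-1.4, -0.1, 5.0]
width: 0.0104
```

```bash
python3 - <<'E'
from cell import *
from h import *
s=get_state();delta(s,[.5283,-.2442,.1014],-12.9);print(s["force"],s["moment"],s["width"])
for n in ["scene"]:
    p,d=read_camera(n);np.savez(f"pics/{n}7.npz",p=p,d=d)
    if n=="scene":q=p[200:400,260:460]
    cv2.imwrite(f"pics/{n}7.png",cv2.resize(q,None,fx=3,fy=3,interpolation=cv2.INTER_CUBIC)[:,:,::-1])
E
```

```text
tcp [ 0.5286 -0.2441  0.1016] t 11.15 d mm [-0.2 -0.2  0.2] shares [-0.001 -0.001  0.001] turn deg [ 0.07 -0.02 -0.03] [ 0.0007 -0.0002 -0.0003]
[-1.38751072 -0.10909046  5.02073093] [0.06349739 0.36938321 0.01304954] 0.010440456664950568
```

View pics/scene7.png

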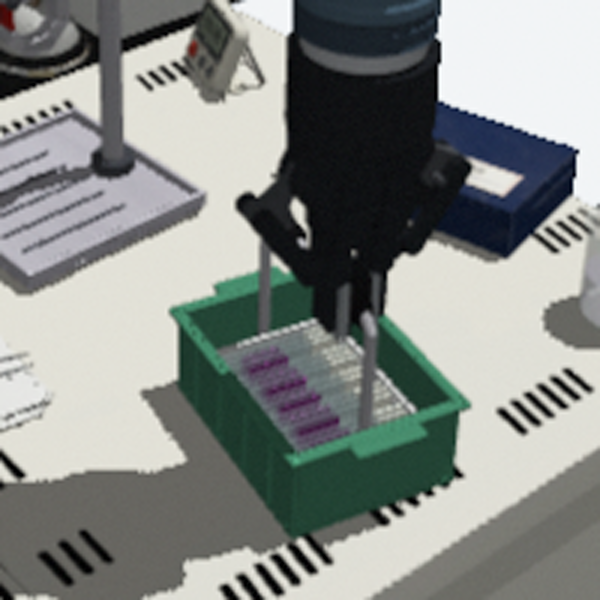

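Floor contact: +5 N at TCP z 0.1016, where 0.1014 was expected. The rack sits level inside the dish. Releasing.

Request:
{"method": "move_arm", "body": {"series": "0.3 0 0 0 0 0 0; 0.5 0 0 0 0 0 0; 0.7 0 0 0 0 0 0; 0.7 0 0 0 0 0 0; 0.7 0 0 0 0 0 0"}}

```text
clock: 11.7
tcp_pos: [0.5279, -0.2436, 0.1003]
orientation: [[0.224, 0.975, -0.0], [0.975, -0.224, 0.0], [-0.0, -0.0, -1.0]]
force: [-0.2, 0.1, -0.9]
width: 0.06
```

Request:
{"method": "move_arm", "body": {"series": "0.7 0 0 -0.06 0 0 0; 0.7 0 0 -0.16 0 0 0; 0.7 0 0 -0.26 0 0 0; 0.7 0 0 -0.4 0 0 0; 0.7 0 0 -0.5 0 0 0"}}

```text
clock: 12.2
tcp_pos: [0.5286, -0.2446, 0.2288]
orientation: [[0.224, 0.974, 0.003], [0.974, -0.224, -0.001], [-0.0, 0.003, -1.0]]
force: [-0.0, 0.3, -0.2]
width: 0.0597
```

Request:
{"method": "move_arm", "body": {"series": "0.7 -0.2 -0.2 -0.2 0 0 0; 0.7 -0.3 -0.4 -0.2 0 0 0; 0.7 -0.3 -0.5 -0.2 0 0 0; 0.7 -0.3 -0.5 -0.2 0 0 0; 0.7 -0.3 -0.5 -0.2 0 0 0"}}

```text
clock: 12.7
tcp_pos: [0.3877, -0.29, 0.2766]
orientation: [[0.228, 0.974, 0.004], [0.974, -0.228, 0.003], [0.004, 0.003, -1.0]]
force: [0.6, -0.1, -0.2]
width: 0.0596
```

```bash
python3 - <<'E'
from cell import *
from h import *
for n in ["scene","top"]:
    p,d=read_camera(n);np.savez(f"pics/{n}8.npz",p=p,d=d)
    q=p[170:400,200:470] if n=="scene" else p[110:390,180:480]
    cv2.imwrite(f"pics/{n}8.png",cv2.resize(q,None,fx=2.1,fy=2.1,interpolation=cv2.INTER_CUBIC)[:,:,::-1])
p,d,W=load("top",get_calibration("top"),"pics/top8.npz");z=W[...,2]
hsv=cv2.cvtColor(p,cv2.COLOR_RGB2HSV)
m=(hsv[...,0]>60)&(hsv[...,0]<95)&(hsv[...,1]>90)&(abs(W[...,0]-.536)<.12)&(abs(W[...,1]+.21)<.13)&(z>.054)&(z<.062)
print("dish rim",m.sum(),pca_rect(W[m][:,:2]))
dk=(hsv[...,2]<80)&(z>.11)&(z<.14)&(abs(W[...,0]-.536)<.1)&(abs(W[...,1]+.21)<.1)
n,l,stt,c=cv2.connectedComponentsWithStats(dk.astype(np.uint8))
for i in range(1,n):
    if stt[i,4]>20: print(stt[i],pca_rect(W[l==i][:,:2]),np.nanmedian(z[l==i]))
print(get_state()["clock"],get_state()["tcp_pos"])
E
```

```text
dish rim 930 ((536.64794921875, -209.61953735351562), (167.82386779785156, 110.3283462524414), 77.17398834228516)
[378 260  18   9 118] ((544.4813232421875, -174.18569946289062), (30.88642120361328, 12.16260051727295), 76.01461029052734) 0.1274679566990619
[411 268  25  10 133] ((528.8909301757812, -241.35006713867188), (41.81019592285156, 12.080368995666504), 75.61853790283203) 0.12724418803761595
12.8 [ 0.39063532 -0.28825383  0.27612373]
```

View pics/scene8.png

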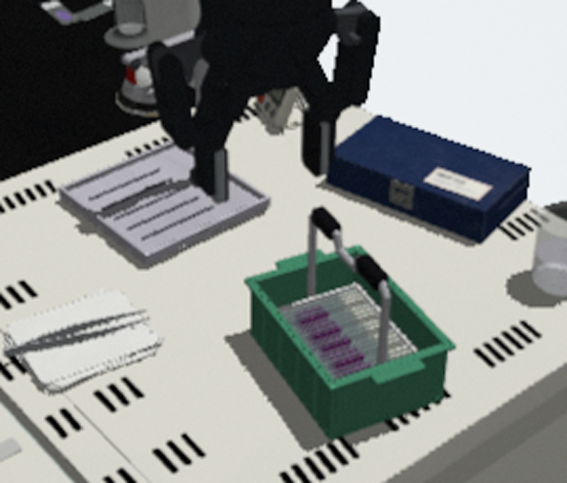

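View pics/top8.png

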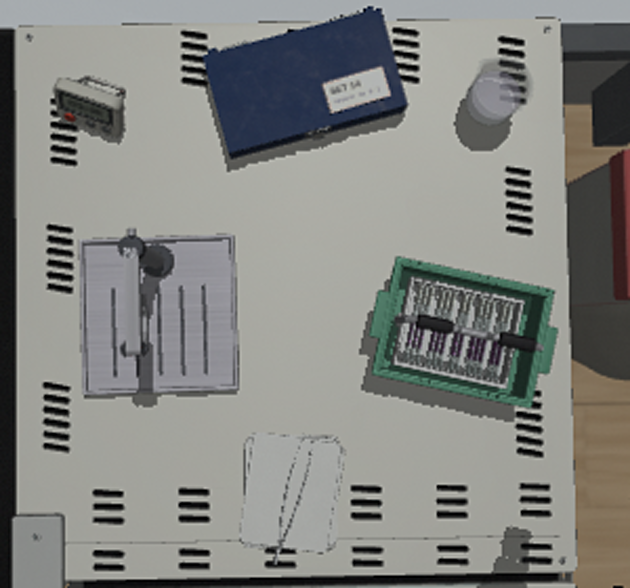

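The rack stands in the dish, sleeve tops at z 0.127 (0.128 expected), centre about (0.536,-0.210). The dish is unmoved, the arm is clear, and the other things look as they were.

Request:
{"method": "move_arm", "body": {"series": "0.7 0 0 0 0 0 0; 0.7 0 0 0 0 0 0; 0.7 0 0 0 0 0 0"}}

```text
clock: 13.1
tcp_pos: [0.3902, -0.2884, 0.2752]
orientation: [[0.222, 0.975, -0.002], [0.975, -0.222, -0.001], [-0.002, -0.001, -1.0]]
force: [1.4, -0.2, -0.7]
width: 0.0597
```

```bash
python3 -c "
from cell import *
s=get_state();print(s['clock'],s['force'],abs(s['qd']).max());print(job_done())"
```

```text
13.1 [ 1.37526856 -0.16872292 -0.67386534] 0.4660811167973474
the job is handed in; nothing more can be done
None
```

The rack is standing in the green dish and I handed the job in at 13.1 s; no verdict was reported. I gripped sleeve b, lifted the bar about 17–18 mm and pushed the keeper open with the bar. I then carried the rack level to the dish, lowered it to the floor with about 5 N of contact, let go and moved the arm clear.

- **Rack:** The sleeve tops are at z 0.127 m against 0.128 m expected, so it is fully down. It is centred in the dish to about 1–2 mm, and its yaw is within about 1–1.5° of the dish's.
- **Dish:** It moved less than 1 mm.
- **Keeper:** It was seen swung open against the bar, then hanging shut after the rack came off. I could not measure its angle directly.
- **Other things:** They look unmoved in the last pictures, though I did not measure them.
- **Disagreements:**
  - The two cameras differed by about 2 mm on the dish centre, so I used the mean.
  - After the descent to the sleeve, the arm settled about 9 mm off in y. I corrected that before closing the fingers.

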